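Stand the moss pots under the mist bar and hold the mist lever at its third click

TASK

Carry the wooden tote with its two moss pots, keeping it level, to the misting station, set it down gently and squarely in the middle of the slatted drip tray with both pots still upright in it, and let go of it. Then press the green spring-return valve lever down with the fingers past its first two clicks into the third, the last, without forcing it against its end stop, and finish while still holding it there. Leave the pot and saucer, bottle, tamper and hand rake on the bench as they are.

Things in the scene. Friction and masses are not known exactly. Their poses are not given: they have to be found in the camera images.
- tote_handle (a point): Centre of the handle rail of the cedar tote (120 mm along its x, 200 along y, 160 tall, about 0.66 kg with pots), 145 mm above its underside. The rail, 20 mm wide (x) and 24 high, runs along y between end boards 92 mm either side of this point; z up. Under its middle is free space down to a divider 44 mm above the underside; pot tops 89 mm above it. Its two ends are alike.
- tote_base (a point): Centre of the underside of the same tote; axes as for the handle. It stands on the bench at the start.
- moss_a_c (a point): Terracotta pot with a green moss cushion, loose in the tote in the compartment on its +y side; 64 mm rim, 81 mm tall, 0.15 kg. The point is on its axis 30 mm above its foot; z up.
- moss_b_c (a point): The second such pot, in the compartment on the tote's -y side.
- grate (a point): Centre of the top of the cedar slats in the fixed steel drip tray: 180 mm along its x, 260 along y, slats 24 mm above the bench, rim 4 mm thick and 6 mm above the slats. The tote goes here, long side along the tray's y, either way round. The copper mist bar runs along y 125 mm beyond (+x), 185 mm above the bench, its nozzles reaching back to 90 mm from the point; nothing hangs over the tray.
- lever_pivot (a point): Centre of the stem about which the mist valve's lever turns, 130 mm above the bench, at (125, -245) mm from the tray's centre in the tray's x, y; axes are the tray's (fixed). The vertical riser pipe with the brass valve stands 40 mm to its +y side, 200 mm tall.
- lever_pad (a point): Middle of the top face of the lever's green sleeve, where it is pressed; moves with the lever. Sleeve 75 mm long, 28 wide, 14 thick. The point lies 122 mm from the stem axis along the lever and 7 mm above its centre line. From the stem the lever points to the tray's -x (to the robot), at rest sloping up by 0.42 rad; it turns down in the tray's vertical x-z plane. Its axes at rest are the tray's.
- lever (a joint): Lever angle in rad: 0 at rest, growing as pressed down (slope above level = 0.42 - value). Click notches at 0.22, 0.44, 0.66, a tooth to pass before each at 0.11, 0.33, 0.55; rigid end stop at 0.76. A spring always drives it back to 0 (let go, it returns). Force at the pad 4 to 9 N: about 7 N to start, stepping up by 3 N onto each tooth and easing off into the click; 8 N past the third.
- big_pot_c (a point): Empty terracotta pot, 122 mm across, 105 mm tall, standing in its saucer; point on its axis 50 mm above its foot. Leave alone.
- saucer_c (a point): Terracotta saucer, 128 mm across, 22 mm high; point 10 mm above its underside. Leave alone.
- bottle_c (a point): Green glass bottle with black cap, 68 mm across, 200 mm tall; point half-way up. Leave alone.
- tamper_c (a point): Wooden pot tamper standing on its 80 mm disc, 130 mm tall; point 60 mm up. Leave alone.
- rake_c (a point): Hand rake with orange silicone handle, lying on the bench, 260 mm long along its x, head (72 mm wide, 38 mm high) at +x; the point is 30 mm to the -x side of its origin, 13 mm above the bench, the head's tines ending 150 mm from it. Leave alone.
There are look-alikes about, which are no part of the job. Leave any blue look-alike of the part that bears tote_handle alone. Leave any pink look-alike of the part that bears moss_a_c alone.

How it is judged:
On the way, in this order (a step that is already met when the one before it is completed fails the run):
1. the tote stands squarely on the slats of the drip tray, let go, with both pots upright in it (horizontal distance between tote_base and grate below 0.035 m and z of tote_base in the frame of grate between -0.004 and 0.004 m and angle between the y axis of tote_base and the y axis of grate, either way round below 0.25 rad and angle between tote_base's own z axis and vertical below 0.05 rad and linear speed of tote below 0.03 m/s and contact force between tote and the fingers below 0.2 N and angle between each of moss_a_c, moss_b_c's own z axis and vertical below 0.15 rad and horizontal distance between each of moss_a_c, moss_b_c and tote_base below 0.095 m and z of each of moss_a_c, moss_b_c in the frame of tote_base below 0.046 m), for 0.3 s.
2. the lever is held by the fingers in its third click (value of joint lever above 0.6 rad and contact force between lever and the fingers above 3 N), for 0.3 s.
At the end, for the whole second after the job is handed in: Fingers hold the lever past 0.60 rad (third click) with over 3 N; the released tote rests on the slats, centre within 35 mm, height 4 mm, turn 0.25 rad, tilt 0.05 rad; both moss pots stand in it, tilted under 0.15 rad (all of step 1 and all of step 2); the arm keeps its last pose, push and grip.
It fails at once if the tote was tipped more than 0.3 rad (angle between tote_base's own z axis and vertical above 0.3 rad).
It fails at once if a moss pot was tipped more than 0.35 rad (angle between any of moss_a_c, moss_b_c's own z axis and vertical above 0.35 rad).
It fails at once if the tote was dropped (fell free of the fingers at over 0.5 m/s) or banged on the tray (over 80 N) ((linear speed of tote above 0.5 m/s and contact force between tote and the fingers below 0.2 N) or contact force between tote and station above 80 N).
It fails at once if the lever was forced (over 40 N) (contact force between lever and the fingers above 40 N or contact force between lever and the arm above 40 N).
It fails at once if the pot, saucer, bottle, tamper or hand rake was moved more than 30 mm (distance of any of big_pot_c, saucer_c, bottle_c, tamper_c, rake_c from where it was at the start of the episode above 0.03 m).
It also fails if it takes over 58 s, if anything falls off the work surface, if the arm or the gripper's body presses on something with over 40 N, if the wrist force passes 120 N, or if a joint passes its speed limit or range.

ROBOT

A 6-joint arm with a two-finger parallel gripper is mounted at the origin on the work surface. World frame = base frame: x ahead of the robot, y to its left, z up, the work surface at z = 0. Lengths are in m, angles in rad, forces in N, time in s.
With the tool pointing down it reaches from about 0.275 to 1 m from the base axis. Payload 8.4 kg.
Tool frame: the origin (TCP) lies midway between the tips of the shut fingers; the grasp point (between the pads) lies 19 mm behind it; z points along the fingers, y is the line along which they close (so a half turn about z gives the same grasp; the last joint's range is limited). The gripper opens to 85 mm and grips with 20 to 120 N. Pads are 22 mm wide; open, the fingers measure 114 mm over their backs; the gripper's body (76 mm by 85 mm) begins 54 mm behind the grasp point. The pads swing forward as they close: fully open they stand 13 mm farther back than shut.
Start: joints at [-1.281, 0.353, 1.633, -0, 1.155, -0.002], TCP at [0.18, -0.599, 0.231] pointing down, gripper open.
Joint ranges: [-2.63, 2.63], [-0.92, 2.1], [0.06, 2.66], [-1.3, 4.44], [0, 2.69], [-3.02, 3.02]. Speed limits (rad/s): [2.22, 2.22, 2.79, 3.14, 3.14, 3.14].

INTERFACE

Orientations are given as [roll, pitch, yaw] about the fixed x, y, z axes, in that order (R = Rz(yaw) Ry(pitch) Rx(roll)).
In Python, from plant import manip, read_camera gives the robot as it stands.
- The arm moves only by the tool apply_moves, never from a script. Its argument "deltas" is a list of rows, each an object of numbers: "tx", "ty", "tz": the shift along the tool's x, y, z scaled (see below); "roll": the turn about the tool's z scaled (see below). In form: [{"tx": .., "ty": .., "tz": .., "roll": ..}, ...]. A call has 1 to 8 rows; each row shifts and turns the commanded pose from where the row before left it, along the tool's axes as they then stand; what a row does not reach is not made up. The controller multiplies each number of a shift by 3 cm and each number of a turn by 5 degrees. A row lasts 1/10 s, in which the tool goes at most 50 mm and 8.59 degrees, less where a joint would pass 70% of its speed; a pose out of reach is approached as far as the arm can. A call with a number of a shift or a turn outside -1 to 1 is refused whole. A call with a gripper value outside its range is refused whole. "fingers" is the closure in counts, from 0 (fully open) to 255 (shut), set as the call begins (left out, the last holds). The fingers move at their own pace and stop on an object; "grip_force" is the grip in N (left out, the last holds). Time passes only in rows, so rows that do not move let the fingers close. It gives the time, the measured TCP pose, the force, the opening and the grip force at its end, in the units of the state.
- manip.sense(): the state, without advancing time (a new reading comes with each control period).
- read_camera(name): name is "scene" or "top" or "wrist"; returns a dict with "image" (420x560x3 uint8, red, green, blue), "fov_y" (degrees; the focal length in pixels is half the picture's height over the tangent of half this angle, whatever the lens; pixels are square), "cx", "cy" (the principal point, pixels), "pose" (4x4, takes a point from camera to world coordinates). Camera axes: x right, y down, z forward; pixel columns grow to the right and rows downward; lengths in m; the calibration is good to about 2 mm. A picture is of the moment at which its call begins. There is no depth.
- manip.job_done(): hands the job in; it is judged then, once.
The state is a dict: "time": time; "joint_pos": joint angles; "joint_velocities": joint speeds; "tau": joint torques, N m; "tcp_pos": TCP position; "eef_rot": TCP orientation; "force": force on the tool from outside, world axes, zero at the start; "ft_torque": the same for the moment, N m; "opening": finger opening in m; "finger_force": force on a finger pad.
Only numpy, scipy, OpenCV 4.12 (cv2) and the standard library are available. Lean on these libraries where they do the work, as an engineer would, in place of code of your own. Each camera call takes 0.05 s, during which the arm holds its last target. There are 200 camera calls.

## Working session

There is one attempt and no reset: what is moved stays moved. The work goes in short steps, Python scripts to look and compute and a tool call to move; the robot and the scene stay as the last step left them, time stands still between calls to the robot, and variables do not carry over. Pictures are saved under pics/ and viewed, at most 10 in all, crops included, and the job is handed in when it is done.

Besides the shell and the picture viewer there is one more tool, called after "Emit:" by a JSON object that holds its "op" and its "data", one argument or row to a line. apply_moves: Moves the arm, as the interface text tells. Shifts and turns lie within -1 to 1; 1 stands for 3 cm of shift or 5 degrees of turn. Its arguments: {"type":"object","properties":{"deltas":{"type":"array","items":{"type":"object","properties":{"tx":{"type":"number","minimum":-1,"maximum":1},"ty":{"type":"number","minimum":-1,"maximum":1},"tz":{"type":"number","minimum":-1,"maximum":1},"roll":{"type":"number","minimum":-1,"maximum":1}}}},"fingers":{"type":"number"},"grip_force":{"type":"number"}},"required":["deltas"]}

```bash
mkdir -p pics
cat > h.py <<'E'
import numpy as np, cv2
from plant import manip, read_camera
def shot(n,f):
    c=read_camera(n); np.savez('pics/'+f+'.npz',**{k:np.array(v) for k,v in c.items()})
    cv2.imwrite('pics/'+f+'.png',c['image'][:,:,::-1]); return c
def load(f): return dict(np.load('pics/'+f+'.npz'))
def px2w(c,u,v,z):
    f=210/np.tan(np.radians(float(c['fov_y']))/2); P=np.array(c['pose'])
    d=P[:3,:3]@np.array([(u-c['cx'])/f,(v-c['cy'])/f,1]); o=P[:3,3]
    return o+d*(z-o[2])/d[2]
def w2px(c,p):
    f=210/np.tan(np.radians(float(c['fov_y']))/2); P=np.array(c['pose'])
    q=P[:3,:3].T@(np.array(p)-P[:3,3]); return np.array([c['cx']+f*q[0]/q[2],c['cy']+f*q[1]/q[2]])
E
python3 - <<'E'
from h import *
for n in('scene','top'):
    c=shot(n,n+'0'); print(n,c['fov_y'],c['cx'],c['cy'],np.round(c['pose'],3).tolist(),[k for k in c])
print(manip.sense())
E
```

```text
scene 54.561301866293554 282.29130508392734 214.24445133801234 [[-0.306, 0.825, -0.475, 1.1], [0.952, 0.26, -0.162, 0.151], [-0.01, -0.502, -0.865, 1.24], [0.0, 0.0, 0.0, 1.0]] ['image', 'fov_y', 'cx', 'cy', 'pose']
top 57.0520679714933 286.7150281250879 207.43116045246484 [[-0.002, -0.997, 0.082, 0.4], [-1.0, 0.002, -0.002, -0.049], [0.002, -0.082, -0.997, 1.405], [0.0, 0.0, 0.0, 1.0]] ['image', 'fov_y', 'cx', 'cy', 'pose']
{'time': 0.1, 'joint_pos': array([-1.28141353e+00,  3.53591131e-01,  1.63408344e+00, -3.93643683e-05,
        1.15520863e+00, -2.42314895e-03]), 'joint_velocities': array([ 0.00030675, -0.00101152, -0.00202474,  0.00176156, -0.00055174,
        0.0002275 ]), 'tau': array([-2.61618720e-05, -6.06357694e+01, -3.42820323e+01,  9.49580749e-05,
        4.02772363e-03,  5.22775849e-06]), 'tcp_pos': array([ 0.17964868, -0.59815959,  0.23061898]), 'eef_rot': array([-3.14030202e+00,  3.28658118e-05,  2.91821882e-01]), 'force': array([-0.4178711 , -0.15895618,  0.41048856]), 'ft_torque': array([-0.04781642,  0.01735659,  0.06705677]), 'finger_force': 0.0, 'opening': 0.08571416494626159}
```

View pics/scene0.png

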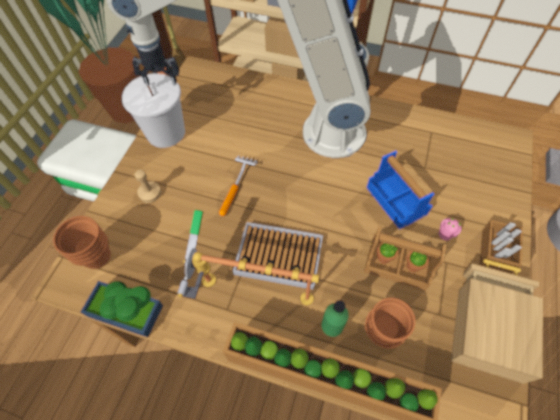

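View pics/top0.png

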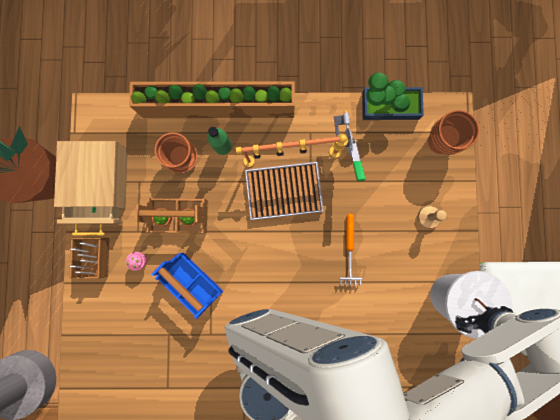

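Scene image: wooden tote with two pots at (405,257), drip tray at (280,255), mist bar above it and green lever sleeve at (196,222). Top image: wooden tote at (172,213), tray at (284,190), lever sleeve at (359,170).
Things that could be mistaken for targets (top image pixels): for the tote, the blue tote (190,285), the tool box (87,257) and the cabinet (90,180). For the moss pots, the pink pot (136,260). For the lever, whatever grey-bladed thing is at (345,125). I choose the cedar tote at (172,213) and will check it in a crop.

Run:
```python
from h import *
a=load('top0')['image'];b=load('scene0')['image']
r=lambda im,x,y,w,h,W,H: cv2.resize(im[y:y+h,x:x+w],(W,H),interpolation=cv2.INTER_CUBIC)
top=np.hstack([r(a,130,190,80,60,400,300),r(a,315,100,80,60,400,300)])
bot=np.hstack([r(b,360,220,100,75,400,300),r(b,160,200,100,75,400,300)])
cv2.imwrite('pics/crop1.png',np.vstack([top,bot])[:,:,::-1])
```

```text
(no output)
```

View pics/crop1.png

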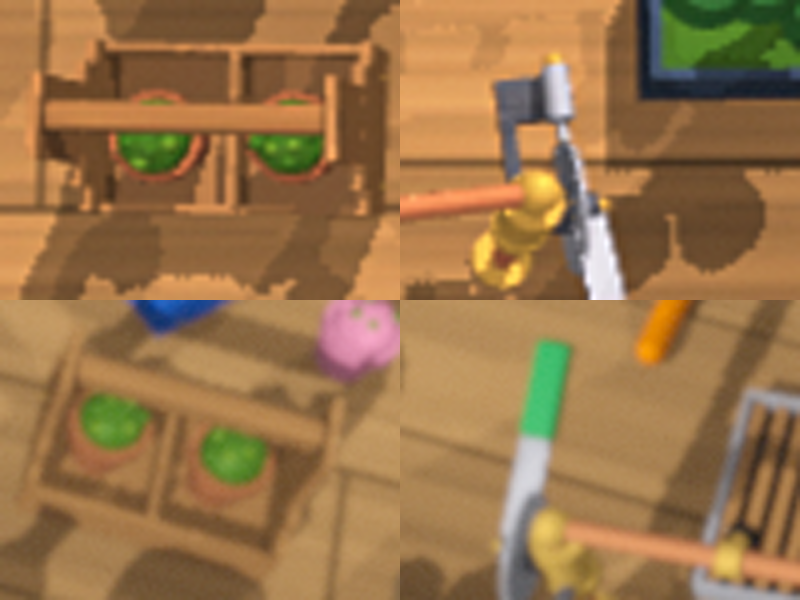

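The crop confirms the choice. The cedar tote is at upper left, with its rail running from about (139,213) to (195,213) in top pixels and two green moss pots inside it. The lever's green sleeve belongs to the brass valve at the bar's end.

Run:
```python
from h import *
t=load('top0');s=load('scene0')
A=px2w(t,139,213,.157);B=px2w(t,195,213.4,.157);print('rail ends',A,B,np.linalg.norm(A-B),(A+B)/2)
# scene rail ends: crop2 scale4 origin(360,220)
a=px2w(s,360+80/4,220+62/4,.157);b=px2w(s,360+335/4,220+138/4-1,.157)
a=px2w(s,360+75/4,220+65/4,.157);b=px2w(s,360+333/4,220+132/4,.157)
print('scene rail',a,b,np.linalg.norm(a-b),(a+b)/2)
C=[px2w(t,u,v,.03) for u,v in[(246,171),(318.5,163),(322,211),(250,219)]]
print('tray',np.mean(C,0),[np.linalg.norm(C[i]-C[i-1]) for i in range(4)])
for i,j in((0,1),(3,2)): d=C[i]-C[j];print('yaw',np.arctan2(-d[0],d[1]))
C=[px2w(s,u,v,.03) for u,v in[(248,226),(323,237),(319,285),(235,271)]]
print('tray',np.mean(C,0),[np.linalg.norm(C[i]-C[i-1]) for i in range(4)])
for n,(u,v) in dict(bottle=(219,147)).items(): print(n,px2w(t,u,v,.2))
# pad
print('pad scene',px2w(s,160+548/4,200+(88)/4,.19)) ; print('pad top',px2w(t,359.5,170,.19))
```

```text
rail ends [0.48569312 0.42585981 0.157     ] [0.48397613 0.244826   0.157     ] 0.18104195156738992 [0.48483462 0.3353429  0.157     ]
scene rail [0.49056742 0.24539624 0.157     ] [0.48811164 0.43395322 0.157     ] 0.18857296660708348 [0.48933953 0.33967473 0.157     ]
tray [ 0.57271558 -0.04315988  0.03      ] [np.float64(0.1735563557774343), np.float64(0.26270173561707544), np.float64(0.17387457273950932), np.float64(0.2582312421022112)]
yaw 0.10917109582122851
yaw 0.1085212974740479
tray [ 0.57850831 -0.03342201  0.03      ] [np.float64(0.16630334896715865), np.float64(0.25499571800872806), np.float64(0.16880925426517643), np.float64(0.2692999757052901)]
bottle [0.69174117 0.16229283 0.2       ]
pad scene [0.53506608 0.00421878 0.19      ]
pad top [ 0.61890692 -0.28367932  0.19      ]
```

Tray centre is about (0.573,-0.043), yaw 0.109. The pad predicted from the tray, (0.618,-0.282), agrees with the measured one. The tote rail is about (0.486,0.337) with yaw ~0. I'll turn the tool to yaw 90°, so tx is world +y, ty is world +x and tz is down.

Emit:
{"op": "apply_moves", "data": {
  "deltas": [
    {"roll": -1, "tz": -0.4},
    {"roll": -1, "tz": -0.4},
    {"roll": -1, "tz": -0.4},
    {"roll": -1, "tz": -0.4},
    {"roll": -1, "tz": -0.4},
    {"roll": -1, "tz": -0.4},
    {"roll": -1, "tz": -0.4},
    {"roll": -1, "tz": -0.4}
  ],
  "fingers": 0
}}

```text
$.deltas[0]: bad value
```

Emit:
{"op": "apply_moves", "data": {
  "deltas": [
    {"roll": -1},
    {"roll": -1},
    {"roll": -1},
    {"roll": -1},
    {"roll": -1},
    {"roll": -1},
    {"roll": -0.66},
    {}
  ]
}}

```text
$.deltas[0]: bad value
```

Emit:
{"op": "apply_moves", "data": {
  "deltas": [
    {"tx": 1, "ty": 0.64},
    {"tx": 1, "ty": 0.64},
    {"tx": 1, "ty": 0.64},
    {"tx": 1, "ty": 0.64},
    {"tx": 1, "ty": 0.64},
    {"tx": 1, "ty": 0.64},
    {"tx": 1, "ty": 0.64},
    {"tx": 1, "ty": 0.64}
  ]
}}

```text
$.deltas[0]: bad value
```

Emit:
{"op": "apply_moves", "data": {
  "deltas": [
    {"tx": 1, "ty": 0.64},
    {"tx": 1, "ty": 0.64},
    {"tx": 1, "ty": 0.64},
    {"tx": 1, "ty": 0.64},
    {"tx": 1, "ty": 0.64},
    {"tx": 1, "ty": 0.64},
    {"tx": 1, "ty": 0.64},
    {"tx": 1, "ty": 0.64}
  ]
}}

```text
$.deltas[0]: bad value
```

Emit:
{"op": "apply_moves", "data": {
  "deltas": [
    {"tx": 1},
    {"tx": 1},
    {"tx": 1},
    {"tx": 1},
    {"tx": 1},
    {"tx": 1},
    {"tx": 1},
    {"tx": 1}
  ]
}}

```text
$.deltas[0]: bad value
```

Emit:
{"op": "apply_moves", "data": {
  "deltas": [
    {"tx": 1},
    {"tx": 1},
    {"tx": 1},
    {"tx": 0.5},
    {"tx": 0.3},
    {"tx": 0.1},
    {},
    {}
  ]
}}

```text
$.deltas[0]: bad value
```

Run:
```python
from h import *
s=manip.sense();print(s['time'],s['tcp_pos'],s['eef_rot'],s['joint_pos'])
shot('wrist','w1');shot('top','t1')
```

```text
0.1 [ 0.17964868 -0.59815959  0.23061898] [-3.14030202e+00  3.28658118e-05  2.91821882e-01] [-1.28141353e+00  3.53591131e-01  1.63408344e+00 -3.93643683e-05
  1.15520863e+00 -2.42314895e-03]
```

View pics/w1.png

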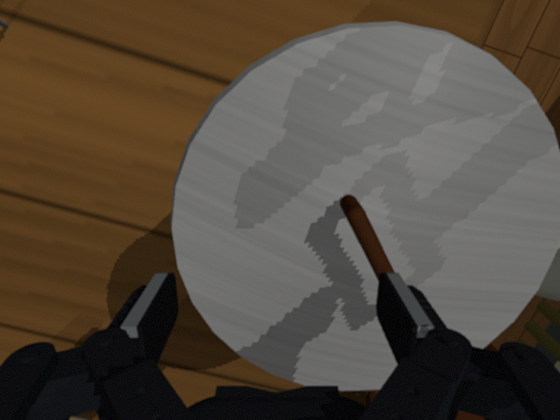

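Every call was refused because each row needs all four numbers, so nothing moved. The wrist picture shows a grey bucket under the gripper with a brown stick at (370,240), so I'll go straight up first.

Emit:
{"op": "apply_moves", "data": {
  "deltas": [
    {"tx": 0, "ty": 0, "tz": -0.8, "roll": 0},
    {"tx": 0, "ty": 0, "tz": -0.8, "roll": 0},
    {"tx": 0, "ty": 0, "tz": -0.8, "roll": 0},
    {"tx": 0, "ty": 0, "tz": -0.8, "roll": 0},
    {"tx": 0, "ty": 0, "tz": 0, "roll": -1},
    {"tx": 0, "ty": 0, "tz": 0, "roll": -1},
    {"tx": 0, "ty": 0, "tz": 0, "roll": -1},
    {"tx": 0, "ty": 0, "tz": 0, "roll": -1}
  ],
  "fingers": 0
}}

```text
time: 1.0
tcp_pos: [0.1798, -0.5984, 0.3271]
eef_rot: [-3.141, -0.0, 0.644]
force: [-0.5, 0.5, -0.1]
opening: 0.0853
finger_force: 0.0
```

Emit:
{"op": "apply_moves", "data": {
  "deltas": [
    {"tx": 0, "ty": 0, "tz": 0, "roll": -1},
    {"tx": 0, "ty": 0, "tz": 0, "roll": -1},
    {"tx": 0, "ty": 0, "tz": 0, "roll": -1},
    {"tx": 0, "ty": 0, "tz": 0, "roll": -1},
    {"tx": 0, "ty": 0, "tz": 0, "roll": -1},
    {"tx": 0, "ty": 0, "tz": 0, "roll": -1},
    {"tx": 0, "ty": 0, "tz": 0, "roll": -1},
    {"tx": 0, "ty": 0, "tz": 0, "roll": -1}
  ]
}}

```text
time: 1.8
tcp_pos: [0.1798, -0.5984, 0.327]
eef_rot: [-3.141, -0.0, 1.343]
force: [0.3, 0.7, 0.2]
opening: 0.0851
finger_force: 0.0
```

Emit:
{"op": "apply_moves", "data": {
  "deltas": [
    {"tx": 0, "ty": 0, "tz": 0, "roll": -1},
    {"tx": 0, "ty": 0, "tz": 0, "roll": -1},
    {"tx": 0, "ty": 0, "tz": 0, "roll": -0.66},
    {"tx": 0, "ty": 0.5, "tz": 0, "roll": 0},
    {"tx": 0.5, "ty": 0.7, "tz": 0, "roll": 0},
    {"tx": 1, "ty": 1, "tz": 0, "roll": 0},
    {"tx": 1, "ty": 1, "tz": 0, "roll": 0},
    {"tx": 1, "ty": 1, "tz": 0, "roll": 0}
  ]
}}

```text
time: 2.6
tcp_pos: [0.3076, -0.4921, 0.3272]
eef_rot: [3.141, -0.0, 1.569]
force: [-0.2, -0.8, -0.3]
opening: 0.0852
finger_force: 0.0
```

Emit:
{"op": "apply_moves", "data": {
  "deltas": [
    {"tx": 1, "ty": 1, "tz": 0, "roll": 0},
    {"tx": 1, "ty": 1, "tz": 0, "roll": 0},
    {"tx": 1, "ty": 1, "tz": 0, "roll": 0},
    {"tx": 1, "ty": 1, "tz": 0, "roll": 0},
    {"tx": 1, "ty": 1, "tz": 0, "roll": 0},
    {"tx": 1, "ty": 1, "tz": 0, "roll": 0},
    {"tx": 1, "ty": 0, "tz": 0, "roll": 0},
    {"tx": 1, "ty": 0, "tz": 0, "roll": 0}
  ]
}}

```text
time: 3.4
tcp_pos: [0.487, -0.2513, 0.3269]
eef_rot: [-3.141, -0.001, 1.57]
force: [-0.3, -0.7, 0.2]
opening: 0.0853
finger_force: 0.0
```

Emit:
{"op": "apply_moves", "data": {
  "deltas": [
    {"tx": 1, "ty": 0, "tz": 0, "roll": 0},
    {"tx": 1, "ty": 0, "tz": 0, "roll": 0},
    {"tx": 1, "ty": 0, "tz": 0, "roll": 0},
    {"tx": 1, "ty": 0, "tz": 0, "roll": 0},
    {"tx": 1, "ty": 0, "tz": 0, "roll": 0},
    {"tx": 1, "ty": 0, "tz": 0, "roll": 0},
    {"tx": 1, "ty": 0, "tz": 0, "roll": 0},
    {"tx": 1, "ty": 0, "tz": 0, "roll": 0}
  ]
}}

```text
time: 4.2
tcp_pos: [0.4857, -0.0114, 0.3274]
eef_rot: [3.141, -0.0, 1.569]
force: [-0.2, -0.7, 0.6]
opening: 0.0854
finger_force: 0.0
```

Emit:
{"op": "apply_moves", "data": {
  "deltas": [
    {"tx": 1, "ty": 0, "tz": 0, "roll": 0},
    {"tx": 1, "ty": 0, "tz": 0, "roll": 0},
    {"tx": 1, "ty": 0, "tz": 0, "roll": 0},
    {"tx": 1, "ty": 0, "tz": 0, "roll": 0},
    {"tx": 1, "ty": 0, "tz": 0, "roll": 0},
    {"tx": 1, "ty": 0, "tz": 0, "roll": 0},
    {"tx": 0.5, "ty": 0, "tz": 0, "roll": 0},
    {"tx": 0.2, "ty": 0, "tz": 0, "roll": 0}
  ]
}}

```text
time: 5.0
tcp_pos: [0.4854, 0.1892, 0.3271]
eef_rot: [-3.141, -0.0, 1.572]
force: [0.7, -0.3, 0.3]
opening: 0.0856
finger_force: 0.0
```

Need +0.146 m more in y.

Emit:
{"op": "apply_moves", "data": {
  "deltas": [
    {"tx": 1, "ty": 0, "tz": 0, "roll": 0},
    {"tx": 1, "ty": 0, "tz": 0, "roll": 0},
    {"tx": 1, "ty": 0, "tz": 0, "roll": 0},
    {"tx": 1, "ty": 0, "tz": 0, "roll": 0},
    {"tx": 0.6, "ty": 0, "tz": 0, "roll": 0},
    {"tx": 0.2, "ty": 0, "tz": 0, "roll": 0},
    {"tx": 0, "ty": 0, "tz": 0, "roll": 0}
  ]
}}

```text
time: 5.7
tcp_pos: [0.4855, 0.3313, 0.327]
eef_rot: [-3.141, 0.001, 1.571]
force: [0.2, -0.2, -0.5]
opening: 0.085
finger_force: 0.0
```

Run:
```python
from h import *
s=manip.sense();print(s['time'],s['tcp_pos'],s['eef_rot'])
c=shot('wrist','w2');print(c['fov_y'],np.round(c['pose'],3))
for n,p in dict(rail=(.486,.337,.157),e1=(.486,.429,.157),e2=(.486,.245,.157)).items(): print(n,w2px(c,p))
shot('top','t2')
```

```text
5.7 [0.4855204 0.3312646 0.3270436] [-3.14128722e+00  7.03776886e-04  1.57149822e+00]
62.00123067726804 [[ 1.    -0.001 -0.     0.484]
 [-0.001 -0.947 -0.321  0.414]
 [-0.     0.321 -0.947  0.469]
 [ 0.     0.     0.     1.   ]]
rail [278.61094025 175.20894898]
e1 [278.70944823  67.57431937]
e2 [278.5290516  264.68449029]
```

View pics/w2.png

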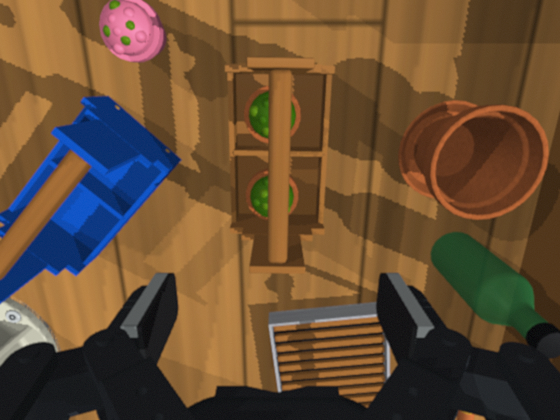

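The rail runs from (283,67) to (277,263), within 2 px of prediction. That puts its centre at about (0.487,0.337). The blue tote (100,190), pink pot (131,28), bottle and big pot are well clear. Descending.

Emit:
{"op": "apply_moves", "data": {
  "deltas": [
    {"tx": 0.1, "ty": 0.05, "tz": 1, "roll": 0},
    {"tx": 0.1, "ty": 0, "tz": 1, "roll": 0},
    {"tx": 0, "ty": 0, "tz": 1, "roll": 0},
    {"tx": 0, "ty": 0, "tz": 1, "roll": 0},
    {"tx": 0, "ty": 0, "tz": 1, "roll": 0},
    {"tx": 0, "ty": 0, "tz": 0.9, "roll": 0},
    {"tx": 0, "ty": 0, "tz": 0.5, "roll": 0},
    {"tx": 0, "ty": 0, "tz": 0.3, "roll": 0}
  ]
}}

```text
time: 6.6
tcp_pos: [0.4868, 0.3364, 0.1254]
eef_rot: [-3.141, 0.001, 1.57]
force: [0.1, -0.1, 0.3]
opening: 0.0856
finger_force: 0.0
```

Emit:
{"op": "apply_moves", "data": {
  "deltas": [
    {"tx": 0, "ty": 0, "tz": 0, "roll": 0},
    {"tx": 0, "ty": 0, "tz": 0, "roll": 0},
    {"tx": 0, "ty": 0, "tz": 0, "roll": 0},
    {"tx": 0, "ty": 0, "tz": 0, "roll": 0},
    {"tx": 0, "ty": 0, "tz": 0, "roll": 0},
    {"tx": 0, "ty": 0, "tz": 0, "roll": 0},
    {"tx": 0, "ty": 0, "tz": 0, "roll": 0},
    {"tx": 0, "ty": 0, "tz": 0, "roll": 0}
  ],
  "fingers": 255,
  "grip_force": 60
}}

```text
time: 7.4
tcp_pos: [0.4871, 0.3378, 0.1272]
eef_rot: [3.141, -0.001, 1.571]
force: [-2.2, -1.2, 5.6]
opening: 0.0189
finger_force: 60.8
```

Emit:
{"op": "apply_moves", "data": {
  "deltas": [
    {"tx": 0, "ty": 0, "tz": -0.1, "roll": 0},
    {"tx": 0, "ty": 0, "tz": -0.2, "roll": 0},
    {"tx": 0, "ty": 0, "tz": -0.4, "roll": 0},
    {"tx": 0, "ty": 0, "tz": -0.6, "roll": 0},
    {"tx": 0, "ty": 0, "tz": -0.6, "roll": 0},
    {"tx": 0, "ty": 0, "tz": -0.4, "roll": 0},
    {"tx": 0, "ty": 0, "tz": -0.2, "roll": 0},
    {"tx": 0, "ty": 0, "tz": 0, "roll": 0}
  ]
}}

```text
time: 8.2
tcp_pos: [0.4873, 0.3377, 0.2022]
eef_rot: [3.14, -0.001, 1.571]
force: [0.3, -0.1, -6.6]
opening: 0.0194
finger_force: 59.1
```

Run:
```python
from h import *
s=manip.sense();print(s['time'],s['tcp_pos'],s['eef_rot'],s['force'],s['ft_torque'],s['opening'])
shot('wrist','w3')
```

```text
8.2 [0.4873194  0.33773012 0.20218185] [ 3.14040870e+00 -8.22452995e-04  1.57109274e+00] [ 0.29190085 -0.07937503 -6.6014144 ] [ 0.04153488 -0.03179735  0.00254354] 0.01935837216381917
```

View pics/w3.png

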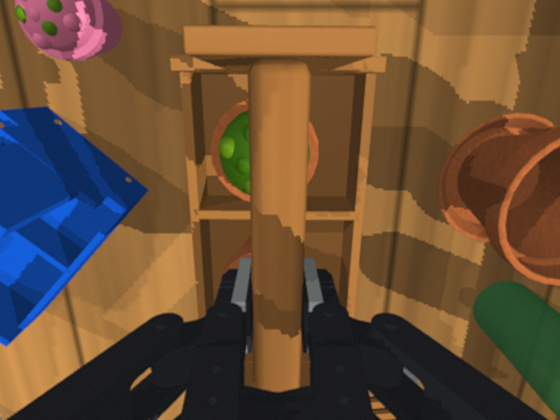

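Tote is held level with both pots upright (weight 6.6 N). Carrying it to above the tray.

Emit:
{"op": "apply_moves", "data": {
  "deltas": [
    {"tx": -0.2, "ty": 0, "tz": 0, "roll": 0},
    {"tx": -0.4, "ty": 0, "tz": 0, "roll": 0},
    {"tx": -0.6, "ty": 0, "tz": 0, "roll": 0},
    {"tx": -0.85, "ty": 0, "tz": 0, "roll": 0},
    {"tx": -0.85, "ty": 0, "tz": 0, "roll": 0},
    {"tx": -0.85, "ty": 0, "tz": 0, "roll": 0},
    {"tx": -0.85, "ty": 0.1, "tz": 0, "roll": 0},
    {"tx": -0.85, "ty": 0.2, "tz": 0, "roll": 0}
  ]
}}

```text
time: 9.05
tcp_pos: [0.4951, 0.1715, 0.201]
eef_rot: [-3.141, 0.001, 1.571]
force: [0.5, 0.2, -6.1]
opening: 0.0189
finger_force: 59.1
```

Emit:
{"op": "apply_moves", "data": {
  "deltas": [
    {"tx": -0.85, "ty": 0.3, "tz": 0, "roll": 0},
    {"tx": -0.85, "ty": 0.4, "tz": 0, "roll": 0},
    {"tx": -0.85, "ty": 0.4, "tz": 0, "roll": 0},
    {"tx": -0.85, "ty": 0.4, "tz": 0, "roll": 0},
    {"tx": -0.85, "ty": 0.4, "tz": 0, "roll": 0},
    {"tx": -0.85, "ty": 0.3, "tz": 0, "roll": 0},
    {"tx": -0.85, "ty": 0.2, "tz": 0, "roll": 0},
    {"tx": -0.6, "ty": 0.1, "tz": 0, "roll": 0}
  ]
}}

```text
time: 9.85
tcp_pos: [0.5705, -0.0254, 0.201]
eef_rot: [-3.141, 0.001, 1.57]
force: [-0.1, 0.8, -5.5]
opening: 0.0192
finger_force: 59.1
```

Emit:
{"op": "apply_moves", "data": {
  "deltas": [
    {"tx": -0.4, "ty": 0.1, "tz": 0, "roll": 0},
    {"tx": -0.2, "ty": 0, "tz": 0, "roll": 0},
    {"tx": 0, "ty": 0, "tz": 0, "roll": -0.25},
    {"tx": 0, "ty": 0, "tz": 0, "roll": -0.25},
    {"tx": 0, "ty": 0, "tz": 0, "roll": -0.25},
    {"tx": 0, "ty": 0, "tz": 0, "roll": -0.25},
    {"tx": 0, "ty": 0, "tz": 0, "roll": -0.25},
    {"tx": 0, "ty": 0, "tz": 0, "roll": 0}
  ]
}}

```text
time: 10.65
tcp_pos: [0.5741, -0.0401, 0.2013]
eef_rot: [3.142, 0.0, 1.682]
force: [0.2, -0.3, -5.5]
opening: 0.019
finger_force: 59.1
```

Run:
```python
from h import *
s=manip.sense();print(s['time'],s['tcp_pos'],s['eef_rot'],s['force'],s['ft_torque'],s['opening'])
w=shot('wrist','w4');c=shot('scene','s4')['image']
r=cv2.resize(c[180:330,160:360],(800,600),interpolation=cv2.INTER_CUBIC)
P=s['tcp_pos'];R=np.array([[np.cos(.109),-np.sin(.109)],[np.sin(.109),np.cos(.109)]])
for cen in((.573,-.043),(.5785,-.033)):
  for q in((-.09,-.13),(-.09,.13),(.09,.13),(.09,-.13)): print(cen,q,w2px(w,[*(np.array(cen)+R@q),.03]),w2px(load('s4'),[*(np.array(cen)+R@q),.03]))
a=w['image'];cv2.imwrite('pics/m4.png',np.vstack([np.hstack([cv2.resize(a,(400,300)),cv2.resize(r,(400,300))]),np.hstack([cv2.resize(load('t2')['image'][140:230,225:345],(400,300)),np.zeros((300,400,3),np.uint8)])])[:,:,::-1])
```

```text
10.65 [ 0.57411415 -0.04013583  0.20131181] [3.14154753e+00 2.37092005e-05 1.68182273e+00] [ 0.22720167 -0.32071467 -5.5308872 ] [ 0.01992324  0.03921734 -0.0253936 ] 0.01895191779917244
(0.573, -0.043) (-0.09, -0.13) [190.54874392 303.87317001] [246.7982004  221.24538901]
(0.573, -0.043) (-0.09, 0.13) [165.34750546  28.75161605] [322.40363521 234.55221777]
(0.573, -0.043) (0.09, 0.13) [387.6774546   28.89474553] [313.59817882 284.91664494]
(0.573, -0.043) (0.09, -0.13) [362.30942351 303.96263156] [233.05263762 269.6052764 ]
(0.5785, -0.033) (-0.09, -0.13) [196.15057726 296.17645545] [248.99718754 223.36942233]
(0.5785, -0.033) (-0.09, 0.13) [172.34695078  15.82375561] [324.88494467 236.76236152]
(0.5785, -0.033) (0.09, 0.13) [397.05243686  15.96971281] [316.22285116 287.44900711]
(0.5785, -0.033) (0.09, -0.13) [369.32561431 296.26724945] [235.3564671  272.03204318]
```

View pics/m4.png

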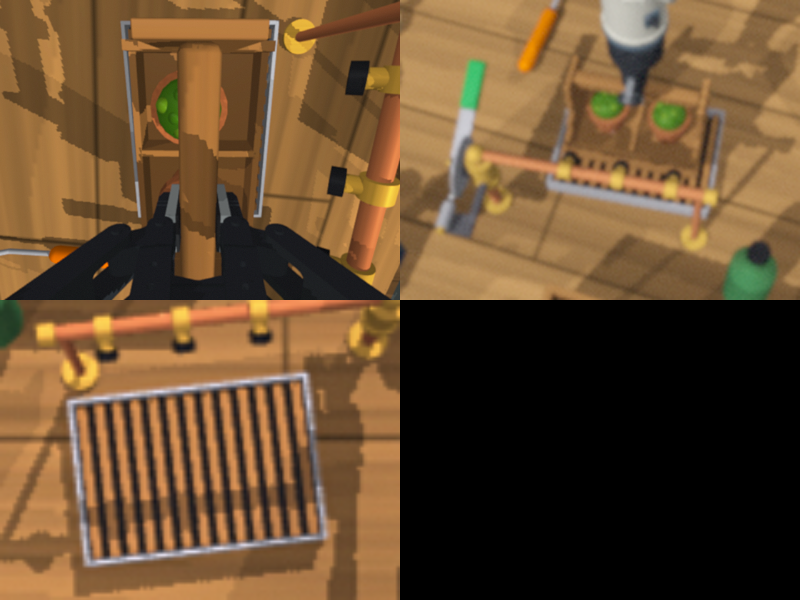

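In the wrist view the tray corners are at about (172,31), (388,31), (196,301) and (361,301). They fit the centre (0.575,-0.042) within 2–3 mm, and the tote is centred and aligned. Lowering gently.

Emit:
{"op": "apply_moves", "data": {
  "deltas": [
    {"tx": -0.05, "ty": 0, "tz": 0.15, "roll": 0},
    {"tx": 0, "ty": 0, "tz": 0.25, "roll": 0},
    {"tx": 0, "ty": 0, "tz": 0.3, "roll": 0},
    {"tx": 0, "ty": 0, "tz": 0.3, "roll": 0},
    {"tx": 0, "ty": 0, "tz": 0.25, "roll": 0},
    {"tx": 0, "ty": 0, "tz": 0.15, "roll": 0},
    {"tx": 0, "ty": 0, "tz": 0.1, "roll": 0},
    {"tx": 0, "ty": 0, "tz": 0.05, "roll": 0}
  ]
}}

```text
time: 11.55
tcp_pos: [0.5743, -0.0419, 0.1545]
eef_rot: [-3.141, -0.0, 1.68]
force: [0.3, -0.2, -5.8]
opening: 0.019
finger_force: 59.1
```

Emit:
{"op": "apply_moves", "data": {
  "deltas": [
    {"tx": 0, "ty": 0, "tz": 0.04, "roll": 0},
    {"tx": 0, "ty": 0, "tz": 0.04, "roll": 0},
    {"tx": 0, "ty": 0, "tz": 0, "roll": 0}
  ]
}}

```text
time: 11.85
tcp_pos: [0.5743, -0.0419, 0.1524]
eef_rot: [3.141, -0.0, 1.68]
force: [0.1, 0.2, -6.2]
opening: 0.0193
finger_force: 59.1
```

Expect contact near TCP z 0.151.

Emit:
{"op": "apply_moves", "data": {
  "deltas": [
    {"tx": 0, "ty": 0, "tz": 0.03, "roll": 0},
    {"tx": 0, "ty": 0, "tz": 0.03, "roll": 0},
    {"tx": 0, "ty": 0, "tz": 0, "roll": 0}
  ]
}}

```text
time: 12.15
tcp_pos: [0.5744, -0.0421, 0.1513]
eef_rot: [3.141, 0.0, 1.68]
force: [-2.9, -1.2, 2.1]
opening: 0.0193
finger_force: 60.3
```

Emit:
{"op": "apply_moves", "data": {
  "deltas": [
    {"tx": 0, "ty": 0, "tz": 0, "roll": 0},
    {"tx": 0, "ty": 0, "tz": 0, "roll": 0},
    {"tx": 0, "ty": 0, "tz": 0, "roll": 0},
    {"tx": 0, "ty": 0, "tz": 0, "roll": 0},
    {"tx": 0, "ty": 0, "tz": 0, "roll": 0},
    {"tx": 0, "ty": 0, "tz": 0, "roll": 0}
  ],
  "fingers": 0,
  "grip_force": 20
}}

```text
time: 12.75
tcp_pos: [0.5743, -0.0419, 0.1506]
eef_rot: [3.141, 0.0, 1.68]
force: [0.1, -0.3, 0.3]
opening: 0.0854
finger_force: 0.0
```

Emit:
{"op": "apply_moves", "data": {
  "deltas": [
    {"tx": 0, "ty": 0, "tz": -0.3, "roll": 0},
    {"tx": 0, "ty": 0, "tz": -0.6, "roll": 0},
    {"tx": 0, "ty": 0, "tz": -1, "roll": 0},
    {"tx": 0, "ty": 0, "tz": -1, "roll": 0},
    {"tx": 0, "ty": 0, "tz": -1, "roll": 0},
    {"tx": 0, "ty": 0, "tz": -1, "roll": 0},
    {"tx": 0, "ty": 0, "tz": -0.5, "roll": 0},
    {"tx": 0, "ty": 0, "tz": 0, "roll": 0}
  ]
}}

```text
time: 13.55
tcp_pos: [0.5755, -0.042, 0.3158]
eef_rot: [3.137, 0.001, 1.68]
force: [0.6, 0.6, 0.1]
opening: 0.0856
finger_force: 0.0
```

Run:
```python
from h import *
s=manip.sense();print(s['time'],s['tcp_pos'],s['eef_rot'],s['force'],s['joint_pos'])
w=shot('wrist','w5');t=shot('scene','s5')['image'];
cv2.imwrite('pics/m5.png',np.hstack([cv2.resize(w['image'],(400,300)),cv2.resize(t[180:330,160:360],(400,300),interpolation=cv2.INTER_CUBIC)])[:,:,::-1])
```

```text
13.55 [ 0.57554021 -0.04204069  0.31581815] [3.13654726e+00 9.04514767e-04 1.68018901e+00] [0.575294   0.63913523 0.05150979] [-7.55384050e-02  2.05514542e-01  1.64268337e+00  4.02519399e-05
  1.28826906e+00 -1.84944497e-01]
```

View pics/m5.png

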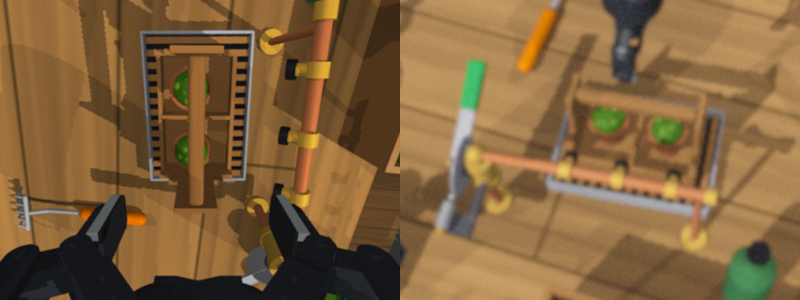

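The tote sits squarely in the tray with slats showing all round. Both pots are upright, and it is clear of the fingers. Now the lever: press point at tray-frame (0.010,-0.245), which is world (0.612,-0.284). Shutting the fingers and moving above it.

Emit:
{"op": "apply_moves", "data": {
  "deltas": [
    {"tx": -0.5, "ty": 0.03, "tz": 0, "roll": 0},
    {"tx": -1, "ty": 0.05, "tz": 0, "roll": 0},
    {"tx": -1, "ty": 0.05, "tz": 0, "roll": 0},
    {"tx": -1, "ty": 0.05, "tz": 0, "roll": 0},
    {"tx": -1, "ty": 0.05, "tz": 0, "roll": 0},
    {"tx": -1, "ty": 0.05, "tz": 0, "roll": 0},
    {"tx": -1, "ty": 0.05, "tz": 0, "roll": 0},
    {"tx": -1, "ty": 0, "tz": 0, "roll": 0}
  ],
  "fingers": 255
}}

```text
time: 14.45
tcp_pos: [0.6081, -0.2667, 0.3109]
eef_rot: [-3.139, -0.001, 1.68]
force: [1.0, 0.9, -0.1]
opening: -0.0
finger_force: 0.0
```

Emit:
{"op": "apply_moves", "data": {
  "deltas": [
    {"tx": -0.5, "ty": 0, "tz": 0.3, "roll": 0},
    {"tx": -0.17, "ty": 0, "tz": 0.7, "roll": 0},
    {"tx": 0, "ty": 0, "tz": 0.7, "roll": 0},
    {"tx": 0, "ty": 0, "tz": 0.5, "roll": 0},
    {"tx": 0, "ty": 0, "tz": 0, "roll": 0}
  ]
}}

```text
time: 14.95
tcp_pos: [0.6092, -0.2837, 0.243]
eef_rot: [-3.137, -0.003, 1.68]
force: [-0.3, 0.2, 0.5]
opening: 0.0001
finger_force: 0.0
```

Run:
```python
from h import *
s=manip.sense();print(s['time'],s['tcp_pos'],s['eef_rot'],s['force'],s['opening'])
w=shot('wrist','w6');t=shot('top','t6')
R=np.array([[np.cos(.109),-np.sin(.109)],[np.sin(.109),np.cos(.109)]])
for q in((.125-.1085,-.245),(.125-.0742,-.245),(.125-.1428,-.245)):
  p=np.array([.575,-.042])+R@q; print(p,w2px(w,[*p,.186]))
print('tip',w2px(w,s['tcp_pos']))
a=w['image'];b=load('t2')['image'][130:205,315:415]
cv2.imwrite('pics/m6.png',np.hstack([cv2.resize(a,(400,300)),cv2.resize(b,(400,300),interpolation=cv2.INTER_CUBIC)])[:,:,::-1])
```

```text
14.95 [ 0.60918852 -0.28370437  0.2429866 ] [-3.13682030e+00 -3.03333263e-03  1.68027704e+00] [-0.33414586  0.1979727   0.46411186] 9.672853443659925e-05
[ 0.61805423 -0.28375108] [293.32317404 230.33465543]
[ 0.65215067 -0.28001978] [348.9321896  230.38857534]
[ 0.58395779 -0.28748238] [237.79977092 230.28081854]
tip [279.23034234 275.93758202]
```

View pics/m6.png

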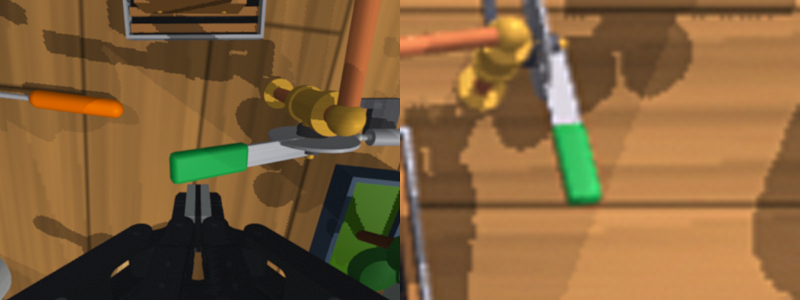

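The sleeve spans about (238,226) to (346,226) in wrist pixels, centred at (292,226) against a predicted (293,230), so the fingers are over it. Pressing down.

Emit:
{"op": "apply_moves", "data": {
  "deltas": [
    {"tx": 0.05, "ty": 0, "tz": 0.4, "roll": 0},
    {"tx": 0, "ty": 0, "tz": 0.5, "roll": 0},
    {"tx": 0, "ty": 0, "tz": 0.3, "roll": 0},
    {"tx": 0, "ty": 0, "tz": 0.2, "roll": 0},
    {"tx": 0, "ty": 0, "tz": 0.15, "roll": 0},
    {"tx": 0, "ty": 0, "tz": 0.15, "roll": 0}
  ]
}}

```text
time: 15.65
tcp_pos: [0.6108, -0.2831, 0.1953]
eef_rot: [3.141, 0.0, 1.68]
force: [0.9, 0.1, -1.0]
opening: 0.0002
finger_force: 0.0
```

Emit:
{"op": "apply_moves", "data": {
  "deltas": [
    {"tx": 0, "ty": 0, "tz": 0.15, "roll": 0},
    {"tx": 0, "ty": 0, "tz": 0.15, "roll": 0},
    {"tx": 0, "ty": 0, "tz": 0.15, "roll": 0},
    {"tx": 0, "ty": 0, "tz": 0.15, "roll": 0}
  ]
}}

```text
time: 16.05
tcp_pos: [0.6112, -0.2835, 0.1787]
eef_rot: [3.14, 0.001, 1.68]
force: [-2.4, -0.1, 8.1]
opening: 0.0001
finger_force: 2.9
```

Emit:
{"op": "apply_moves", "data": {
  "deltas": [
    {"tx": 0, "ty": 0, "tz": 0.15, "roll": 0},
    {"tx": 0, "ty": 0, "tz": 0.15, "roll": 0},
    {"tx": 0, "ty": 0, "tz": 0.15, "roll": 0},
    {"tx": 0, "ty": 0, "tz": 0.15, "roll": 0}
  ]
}}

```text
time: 16.45
tcp_pos: [0.6109, -0.2835, 0.1604]
eef_rot: [3.141, 0.001, 1.68]
force: [-4.3, 0.1, 7.5]
opening: 0.0003
finger_force: 3.4
```

Emit:
{"op": "apply_moves", "data": {
  "deltas": [
    {"tx": 0, "ty": 0, "tz": 0.15, "roll": 0},
    {"tx": 0, "ty": 0, "tz": 0.15, "roll": 0},
    {"tx": 0, "ty": 0, "tz": 0.15, "roll": 0},
    {"tx": 0, "ty": 0, "tz": 0.15, "roll": 0},
    {"tx": 0, "ty": 0, "tz": 0.15, "roll": 0},
    {"tx": 0, "ty": 0, "tz": 0.15, "roll": 0},
    {"tx": 0, "ty": 0, "tz": 0.1, "roll": 0}
  ]
}}

```text
time: 17.15
tcp_pos: [0.6102, -0.2835, 0.1303]
eef_rot: [-3.141, 0.001, 1.68]
force: [-5.8, 0.1, 9.1]
opening: 0.0003
finger_force: 4.8
```

Emit:
{"op": "apply_moves", "data": {
  "deltas": [
    {"tx": 0, "ty": 0, "tz": 0.1, "roll": 0}
  ]
}}

```text
time: 17.25
tcp_pos: [0.6103, -0.2836, 0.1276]
eef_rot: [-3.141, 0.001, 1.68]
force: [-6.3, -0.4, 10.0]
opening: 0.0
finger_force: 5.6
```

Emit:
{"op": "apply_moves", "data": {
  "deltas": [
    {"tx": 0, "ty": 0, "tz": 0.1, "roll": 0}
  ]
}}

```text
time: 17.35
tcp_pos: [0.6103, -0.2835, 0.1246]
eef_rot: [-3.141, 0.001, 1.68]
force: [-5.3, 0.0, 7.8]
opening: -0.0001
finger_force: 4.5
```

Emit:
{"op": "apply_moves", "data": {
  "deltas": [
    {"tx": 0, "ty": 0, "tz": 0.1, "roll": 0}
  ]
}}

```text
time: 17.45
tcp_pos: [0.6105, -0.2835, 0.1215]
eef_rot: [-3.141, 0.001, 1.68]
force: [-3.5, -0.7, 8.0]
opening: 0.0002
finger_force: 4.3
```

Emit:
{"op": "apply_moves", "data": {
  "deltas": [
    {"tx": 0, "ty": 0, "tz": 0.1, "roll": 0}
  ]
}}

```text
time: 17.55
tcp_pos: [0.6107, -0.2835, 0.1186]
eef_rot: [3.141, 0.001, 1.68]
force: [-3.6, -1.0, 7.7]
opening: 0.0002
finger_force: 4.1
```

The third tooth was passed near z 0.126, so the third click should be about z 0.112. Going on to about z 0.109.

Emit:
{"op": "apply_moves", "data": {
  "deltas": [
    {"tx": 0, "ty": 0, "tz": 0.1, "roll": 0},
    {"tx": 0, "ty": 0, "tz": 0.1, "roll": 0}
  ]
}}

```text
time: 17.75
tcp_pos: [0.6113, -0.2835, 0.1127]
eef_rot: [3.14, 0.001, 1.68]
force: [-2.1, 0.7, 9.3]
opening: -0.0001
finger_force: 4.3
```

Emit:
{"op": "apply_moves", "data": {
  "deltas": [
    {"tx": 0, "ty": 0, "tz": 0.1, "roll": 0}
  ]
}}

```text
time: 17.85
tcp_pos: [0.6117, -0.2835, 0.1099]
eef_rot: [3.139, 0.001, 1.68]
force: [-0.8, 0.1, 9.5]
opening: 0.0001
finger_force: 4.5
```

Run:
```python
from h import *
s=manip.sense();print(s['time'],s['tcp_pos'],s['force'],s['finger_force'])
w=shot('wrist','w7');t=shot('scene','s7')
R=np.array([[np.cos(.109),-np.sin(.109)],[np.sin(.109),np.cos(.109)]])
# predicted far-end edge (1595mm along) of top face in wrist and scene pics per angle
for v in(.44,.55,.62,.66,.70,.75):
  sl=.42-v; o=[]
  for L in(.0845,.1595):
   for hh in(-.014,.014):
    p=np.array([.575,-.042])+R@(.125-L*np.cos(sl)+.007*np.sin(sl),-.245+hh); o+= [np.round(w2px(w,[*p,.13+L*np.sin(sl)+.007*np.cos(sl)])).astype(int).tolist()]
  print(v,o)
a=w['image'];b=t['image'][180:330,160:360]
cv2.imwrite('pics/m7.png',np.hstack([cv2.resize(a,(560,420)),cv2.resize(b,(240,180)).repeat(1,0) if 0 else np.vstack([cv2.resize(b,(240,180)),np.zeros((240,240,3),np.uint8)])])[:,:,::-1])
```

```text
17.85 [ 0.61174451 -0.28345013  0.10991842] [-0.78899912  0.13457073  9.54629244] 4.4738027499988675
0.44 [[354, 340], [359, 280], [170, 338], [163, 278]]
0.55 [[349, 325], [353, 268], [183, 312], [177, 257]]
0.62 [[347, 317], [352, 261], [191, 298], [186, 246]]
0.66 [[347, 312], [351, 257], [196, 291], [192, 240]]
0.7 [[347, 308], [351, 254], [201, 284], [197, 235]]
0.75 [[347, 303], [351, 250], [208, 277], [205, 229]]
```

View pics/m7.png

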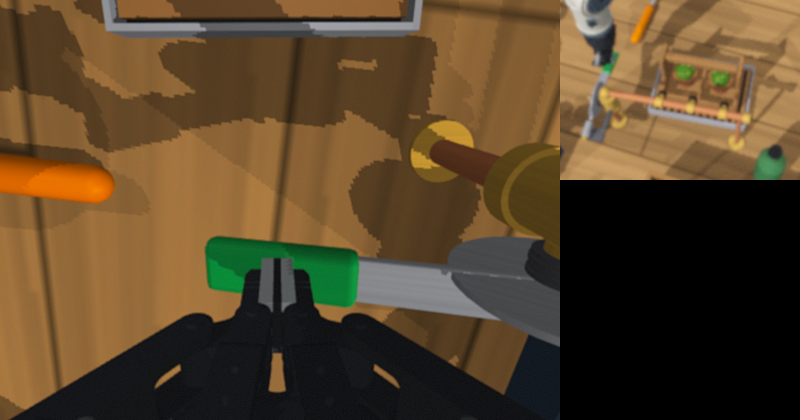

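The lever is down, with the sleeve's far corner at (207,238) and its right edge at (358,250). That fits a lever angle of about 0.67–0.70, and the push is about 9 N. Holding to confirm it is steady.

Emit:
{"op": "apply_moves", "data": {
  "deltas": [
    {"tx": 0, "ty": 0, "tz": 0, "roll": 0},
    {"tx": 0, "ty": 0, "tz": 0, "roll": 0},
    {"tx": 0, "ty": 0, "tz": 0, "roll": 0},
    {"tx": 0, "ty": 0, "tz": 0, "roll": 0},
    {"tx": 0, "ty": 0, "tz": 0, "roll": 0},
    {"tx": 0, "ty": 0, "tz": 0, "roll": 0}
  ]
}}

```text
time: 18.55
tcp_pos: [0.6118, -0.2834, 0.1101]
eef_rot: [3.139, 0.001, 1.68]
force: [-0.7, 0.9, 8.9]
opening: -0.0004
finger_force: 4.4
```

```bash
python3 -c "
from plant import manip
print(manip.job_done())"
```

```text
the job is handed in; nothing more can be done
None
```

The job is handed in: the tote stands released and centred on the drip tray with both pots upright, and the fingers hold the lever in its third click (about 0.68 rad estimated from the picture, about 9 N); the hand-in gave no verdict.

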